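# Catch the distribution box cover and lower it shut

## Task

Tip the open cover of the distribution box forward past upright with the outside of your fingers, catch it on the fingers as it falls so that it stops part way down, then lower it fully shut, staying under it until it is within a few millimetres of the rim, so that it never drops or bangs onto the box. Only touch the cover from one side at a time, never pinch it, and leave the other things on the bench where they stand.

Things in the scene. Friction and masses are not known exactly. Their poses are not given: they have to be found in the camera images.
- case: Grey open steel box, 120 mm deep (x) by 230 wide (y), rim 92 mm above the bench, walls 4 mm, eight white breakers inside below the rim; fixed on a 12 mm plywood board that reaches 25 mm in front of the near wall. Origin: centre of the box, at bench height. x points level from near wall to hinge side (away from the robot within 0.3 rad), y along the hinge, z up.
- cover (a joint): Angle (rad) of the box's cover, a plain grey 6 mm steel plate 230 mm wide, 145 mm from the hinge (on the far rim) to its free edge, 0.45 kg: 0 shut on the rim, 1.57 upright, 1.9 leaning back on its stop (rests there). Past upright towards the robot it falls shut: slow at first, 1.5 s from 80 to 40 degrees, then 1.2 rad/s, too hard a landing.
- cover_hinge (a point): Middle of the hinge line, 60 mm behind the box's centre (its +x) and 92.5 mm above the bench.
- cover_lip (a point): Middle of the cover's free edge, on its inner face (the underside once shut), 145 mm from the hinge line. Shut, this edge overhangs the box's near wall by 25 mm, 92.5 mm above the bench, so a finger fits under it. Axes are the cover's: x from free edge to hinge, y along the hinge, z out of the outer face.
- screwdriver: Loose screwdriver lying beside the box, about 200 mm long. Bystander. Origin under its middle, x along it.
- tape: Loose flat roll of black tape, 90 mm across, 19 mm high, hole 60 mm. Bystander. Origin: centre of its underside.
- breaker: Loose two-pole white circuit breaker standing on end, 70 x 36 x 85 mm high. Bystander. Origin: on the bench, under its first pole.
- spray: Loose spray can, 52 mm across, 150 mm high, standing. Bystander. Origin: centre of its underside.
- screws: Loose small black open tray, 100 x 80 x 35 mm high. Bystander. Origin: centre of its underside.
- mug: Loose white mug, 76 mm across, 90 mm high. Bystander. Origin: centre of its underside.

How it is judged (in metres and radians):
On the way, in this order (a step that is already met when the one before it is completed fails the run):
1. the cover is tipped forward past upright (value of joint cover below 1.5 rad).
2. the falling cover is stopped part way down on the fingers (slower than 0.4 rad/s, slower than it falls freely) (value of joint cover between 0.1 and 1.1 rad and velocity of joint cover between -0.4 and 0.4 rad/s and contact force between the fingers and cover above 0.3 N), for 0.2 s.
At the end, for the whole second after the job is handed in: The cover lies shut on the box (hinge angle under 0.03 rad) and at rest, and each loose thing on the bench is within 30 mm of where it stood (value of joint cover below 0.03 rad and velocity of joint cover above -0.05 rad/s and distance of each of screwdriver, tape, breaker, spray, screws, mug from where it was at the start of the episode below 0.03 m); the robot touches nothing.
It fails at once if the cover drops: it falls faster than 0.75 rad/s (110 mm/s at its free edge) while the free edge is 8 to 43 mm above the rim (value of joint cover between 0.055 and 0.3 rad and velocity of joint cover below -0.75 rad/s).
It fails at once if the cover is slammed: faster than 1.8 rad/s in the last 8 mm (value of joint cover below 0.055 rad and velocity of joint cover below -1.8 rad/s).
It fails at once if the cover is pinched: the fingers press on its inner and outer faces at once (over 1.5 N each) while it is open (value of joint cover above 0.2 rad and contact force between the fingers and cover_c0 above 1.5 N and contact force between the fingers and cover_c1 above 1.5 N).
It fails at once if a bystander is lifted, knocked or pushed more than 30 mm (distance of any of screwdriver, tape, breaker, spray, screws, mug from where it was at the start of the episode above 0.03 m).
It also fails if it takes over 42 s, if anything falls off the work surface, if the arm or the gripper's body presses on something with over 40 N, if the wrist force passes 120 N, or if a joint passes its speed limit or range.

## Robot

A 7-joint arm with a two-finger parallel gripper is mounted at the origin on the work surface. World frame = base frame: x ahead of the robot, y to its left, z up, the work surface at z = 0. Lengths are in mm, angles in degrees, forces in N, time in s.
With the tool pointing down it reaches from about 425 to 875 mm from the base axis. Payload 8.4 kg.
Tool frame: the origin (TCP) lies between the finger pads; the fingertips stand ahead of it and the grasp point (between the pads) lies 11 mm behind it (env.tips_ahead is the z of the fingertips in the tool frame, in mm); z points along the fingers, y is the line along which they close (so a half turn about z gives the same grasp; the last joint's range is limited). The gripper opens to 85 mm and grips with 20 to 120 N. Pads are 22 mm wide; open, the fingers measure 114 mm over their backs; the gripper's body (76 mm by 85 mm) begins 54 mm behind the grasp point. The pads swing forward as they close: fully open they stand 13 mm farther back than shut.
Start: joints at [-70.6, 19.091, 2.286, 83.961, -0.768, 76.965, -3.352], TCP at [275.564, 588.667, 239.308] pointing down, gripper open.
Joint ranges: [-147.57, 147.57], [-21.85, 119.76], [-74.77, 79.35], [14.55, 137.4], [-85.83, 265.84], [4.83, 119.75], [-152.11, 152.11]. Speed limits (degrees/s): [127.2, 127.2, 159.86, 159.86, 180, 180, 180].

## Interface

Orientations are given as a 3x3 rotation matrix whose columns are the frame's x, y, z axes.
In Python, from plant import env, viewer gives the robot as it stands.
- The arm moves only by the shell command python3 -m pendant 'ROWS' [FORCE]. ROWS is JSON, a list of rows, each a list of 3 entries, a list of its own where there are three numbers: the shift along the world's x, y, z in m, then the turn, a rotation vector about the world's x, y, z in rad, then the opening in per cent of the stroke, from 0 (shut) to 100 (fully open). A call has exactly 5 rows; each row shifts and turns the commanded pose from where the row before left it; what a row does not reach is not made up. A row lasts 1/10 s, in which the tool goes at most 50 mm and 8.59 degrees, less where a joint would pass 70% of its speed; a pose out of reach is approached as far as the arm can. A call is refused whole if a number of a shift passes 0.05 or a number of a turn 0.15, either way. A call with a gripper value outside its range is refused whole. The fingers move at their own pace and stop on an object; FORCE is the grip in N (left out, the last holds). Time passes only in rows, so rows that do not move let the fingers close, or fill a call up. It gives the time, the measured TCP pose, the force, the opening and the grip force at its end, in the units of the state.
- env.read_state(): the state, without advancing time (a new reading comes with each control period).
- viewer.capture(name): name is "scene" or "side" or "wrist"; returns the picture (420x560x3 uint8, blue, green, red); there is no depth.
- viewer.get_calibration(name): a dict with "fx", "fy", "cx", "cy" (pixels), "R" (3x3) and "t" (3): a world point X has camera coordinates R X + t; the wrist camera has in their place "mount" (4x4, takes a point from camera to tool coordinates, whose origin is the TCP and whose axes are the flange's). Camera axes: x right, y down, z forward; pixel columns grow to the right and rows downward; lengths in mm; the calibration is good to about 2 mm. A picture is of the moment at which its call begins: read the wrist's pose just before it. get_calibration takes no time and is no camera call.
- env.close_job(): hands the job in; it is judged then, once.
The state is a dict: "clock": time; "joint_positions": joint angles; "qd": joint speeds; "joint_torque": joint torques, N m; "eef_pos": TCP position; "ee_rot": TCP orientation; "ft_force": force on the tool from outside, world axes, zero at the start; "wrist_torque": the same for the moment, N m; "opening": opening from 0.0 (shut) to 1.0 (fully open); "grip_force": force on a finger pad.
Only numpy, scipy, OpenCV 4.12 (cv2) and the standard library are available. Lean on these libraries where they do the work, as an engineer would, in place of code of your own. Each camera call takes 0.05 s, during which the arm holds its last target. There are 200 camera calls.

## Working session

There is one attempt and no reset: what is moved stays moved. The work goes in short steps, Python scripts to look and compute and a shell command to move; the robot and the scene stay as the last step left them, time stands still between calls to the robot, and variables do not carry over. Pictures are saved under pics/ and viewed, at most 11 in all, crops included, and the job is handed in when it is done.

```bash
ls; mkdir -p pics
python3 - <<'E'
from plant import env, viewer
import cv2,numpy as np
s=env.read_state();print(s, env.tips_ahead)
for n in("scene","side"):
    cv2.imwrite(f"pics/{n}0.png",viewer.capture(n));c=viewer.get_calibration(n);print(n,c)
print(viewer.get_calibration("wrist"))
E
```

```text
pics
{'clock': 0.0, 'joint_positions': array([-70.60189007,  19.13155287,   2.2850891 ,  84.01140209,
        -0.7694287 ,  76.96406403,  -3.35183774]), 'qd': array([-0.02536114, -0.04508449, -0.04757869,  0.00108741, -0.0647877 ,
        0.03556116, -0.04670085]), 'joint_torque': array([-1.68590577e-05, -6.58561707e+01,  1.36561241e+00, -4.05545068e+01,
        1.68087543e-02,  1.28452500e-02,  1.83729350e-05]), 'eef_pos': array([275.37830675, 588.30112565, 238.42074065]), 'ee_rot': array([[-9.05689358e-01,  4.23941533e-01, -6.02537025e-04],
       [ 4.23941953e-01,  9.05688146e-01, -1.48405481e-03],
       [-8.34418296e-05, -1.59953337e-03, -9.99998717e-01]]), 'ft_force': array([-0.59325567,  0.0508449 , -0.17723843]), 'wrist_torque': array([ 0.04979253, -0.02100452,  0.047382  ]), 'grip_force': 0.0, 'opening': 0.9965752356057143} 8.0
scene {'fx': 508.3777071012911, 'fy': 508.3777071012911, 'cx': 280.89857080449144, 'cy': 208.79603163941346, 'R': array([[ 0.44541166,  0.89532449, -0.00158336],
       [ 0.76265463, -0.38033543, -0.5231662 ],
       [-0.46900572,  0.23181676, -0.85222921]]), 't': array([-280.9847137 , -418.69004869, 1668.10569452])}
side {'fx': 392.6022616345802, 'fy': 392.6022616345802, 'cx': 275.4448125576901, 'cy': 210.6041284957841, 'R': array([[-0.95212458, -0.30570191, -0.00226443],
       [-0.22256429,  0.69822805, -0.68039895],
       [ 0.20958034, -0.64732058, -0.73283841]]), 't': array([598.96087384, 194.93399765, 809.53936113])}
{'fx': 289.4912226184836, 'fy': 289.4912226184836, 'cx': 279.09917643514694, 'cy': 212.66846510759729, 'mount': array([[-6.92566735e-04, -9.50552392e-01, -3.10563472e-01,
         7.87677257e+01],
       [ 9.99998922e-01, -1.06035190e-03,  1.01542542e-03,
        -7.73291487e-01],
       [-1.29452163e-03, -3.10562434e-01,  9.50552102e-01,
        -1.33685837e+02],
       [ 0.00000000e+00,  0.00000000e+00,  0.00000000e+00,
         1.00000000e+00]])}
```

View pics/scene0.png

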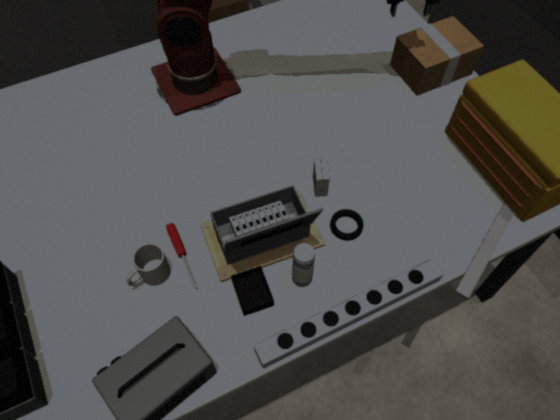

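View pics/side0.png

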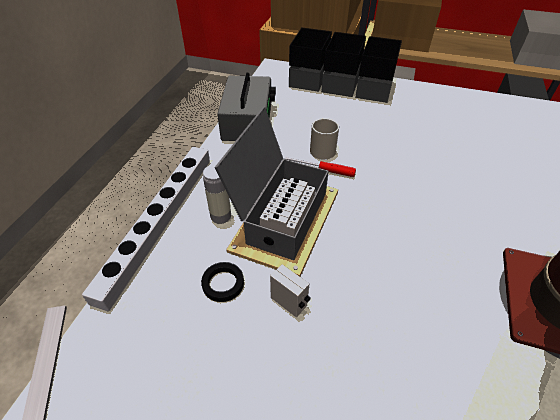

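The scene view shows the robot base at the top (190,80), the box around (262,225) with its cover leaning back towards the spray can (303,262), the tray (253,290), tape (347,224), breaker (321,178), screwdriver (180,255) and mug (150,265). The side view shows the same, with the cover's free edge running from (218,165) to (265,110).

Run:
```python
import cv2,numpy as np
a=cv2.imread("pics/scene0.png")[170:290,190:340];b=cv2.imread("pics/side0.png")[95:285,190:350]
a=cv2.resize(a,None,fx=4,fy=4,interpolation=cv2.INTER_CUBIC)
b=cv2.resize(b,None,fx=3,fy=3,interpolation=cv2.INTER_CUBIC)
f=lambda i:np.clip(255*(i/255.)**0.6,0,255).astype(np.uint8)
cv2.imwrite("pics/a.png",f(a));cv2.imwrite("pics/b.png",f(b));print(a.shape,b.shape)
```

```text
(480, 600, 3) (570, 480, 3)
```

View pics/a.png

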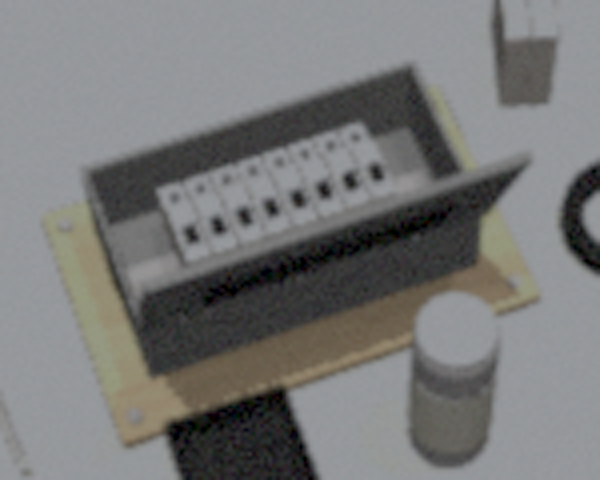

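View pics/b.png

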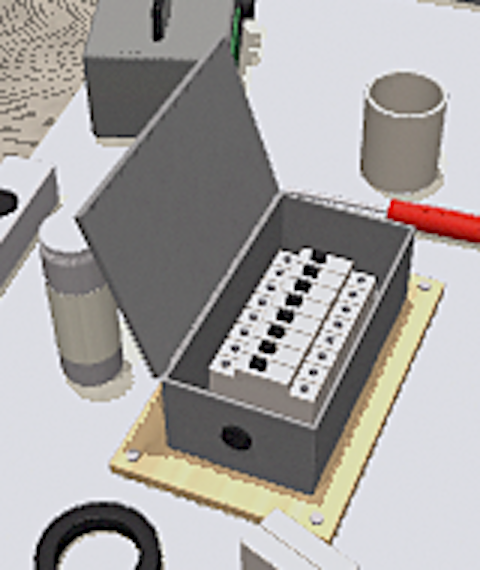

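The crops show the near rim's corners (scene crop 88,168 and 412,66; side crop 413,232 and 318,428) and the cover's free-edge corners (scene crop 145,285 and 530,158; side crop 223,40 and 77,217). I'll triangulate these and find the bystanders on the bench.

```bash
cat > h.py <<'E'
from plant import env, viewer
import cv2,numpy as np
C={n:viewer.get_calibration(n) for n in("scene","side")}
def P(n):
    c=C[n];K=np.array([[c['fx'],0,c['cx']],[0,c['fy'],c['cy']],[0,0,1]]);return K@np.c_[c['R'],c['t']]
def tri(a,b):
    X=cv2.triangulatePoints(P("scene"),P("side"),np.array(a,float).reshape(2,1),np.array(b,float).reshape(2,1))[:,0];return X[:3]/X[3]
def plane(n,uv,z):
    c=C[n];d=c['R'].T@np.array([(uv[0]-c['cx'])/c['fx'],(uv[1]-c['cy'])/c['fy'],1]);o=-c['R'].T@c['t']
    return o+d*(z-o[2])/d[2]
A=lambda u,v:(190+u/4,170+v/4)
B=lambda u,v:(190+u/3,95+v/3)
E
python3 - <<'E'
from h import *
np.set_printoptions(precision=1,suppress=True)
g={}
for k,a,b in [("nearR-",A(88,168),B(413,232)),("nearR+",A(412,66),B(318,428)),("lip-",A(145,285),B(223,40)),("lip+",A(530,158),B(77,217))]:
    g[k]=tri(a,b);print(k,g[k])
for k,b in [("hinge-",B(283,193)),("hinge+",B(165,378)),("nearR-",B(413,232)),("nearR+",B(318,428))]:
    print("side",k,plane("side",b,92.5))
for k,a in [("nearR-",A(88,168)),("nearR+",A(412,66))]: print("scene",k,plane("scene",a,92.5))
y=g["nearR+"]-g["nearR-"];y[2]=0;print("width",np.linalg.norm(y),np.linalg.norm(g["lip+"]-g["lip-"]),"yaw",np.degrees(np.arctan2(-y[0],y[1])))
for k,p,z in[("breaker",(321,163),85),("breakerfoot",(322,194),0),("tape",(347,224),10),("spraytop",(304,253),150),("mug",(150,255),90),("tray",(253,290),20)]:
    print(k,plane("scene",p,z))
E
```

```text
nearR- [ 544.  -153.6   88.5]
nearR+ [564.2  67.8  87.1]
lip- [ 710.2 -171.4  224.8]
lip+ [733.   54.2 225.9]
side hinge- [ 658.  -163.7   92.5]
side hinge+ [678.7  59.4  92.5]
side nearR- [ 543.6 -148.7   92.5]
side nearR+ [561.5  70.3  92.5]
scene nearR- [ 546.3 -154.2   92.5]
scene nearR+ [568.7  66.6  92.5]
width 222.2623199557291 226.7772058267607 yaw -5.215449812061756
breaker [529.6 172.8  85. ]
breakerfoot [573.2 158.4   0. ]
tape [693.6 168.2  10. ]
spraytop [778.6 -13.8 150. ]
mug [ 590.8 -335.5   90. ]
tray [ 757.3 -140.3   20. ]
```

```bash
python3 -m pendant '[[[0,0,0.02],[0,0,0.068],0],[[0,0,0.02],[0,0,0.068],0],[[0,0,0.02],[0,0,0.068],0],[[0,0,0.02],[0,0,0.068],0],[[0,0,0.02],[0,0,0.068],0]]' 40
python3 -c "
from plant import env
s=env.read_state();print(s['joint_positions'],s['eef_pos'],s['ee_rot'])"
python3 -m pendant '[[[0.028,-0.040,0],[0,0,0],0],[[0.028,-0.040,0],[0,0,0],0],[[0.028,-0.040,0],[0,0,0],0],[[0.028,-0.040,0],[0,0,0],0],[[0.028,-0.040,0],[0,0,0],0]]'
python3 -c "
from plant import env
s=env.read_state();print(s['joint_positions'],s['eef_pos'],s['ee_rot'])"
python3 -m pendant '[[[0.028,-0.040,0],[0,0,0],0],[[0.028,-0.040,0],[0,0,0],0],[[0.028,-0.040,0],[0,0,0],0],[[0.028,-0.040,0],[0,0,0],0],[[0.028,-0.040,0],[0,0,0],0]]'
python3 -c "
from plant import env
s=env.read_state();print(s['joint_positions'],s['eef_pos'],s['ee_rot'])"
```

```text
clock: 0.6
eef_pos: [275.5, 588.4, 339.6]
ee_rot: [[-0.995, 0.095, -0.0], [0.095, 0.995, -0.001], [0.0, -0.001, -1.0]]
ft_force: [-0.2, 0.3, 0.2]
opening: 0.142
grip_force: 0.0
[-6.88571825e+01  1.75671947e+01  3.02133671e-02  7.43580449e+01
 -8.27936457e-03  8.81260602e+01  1.57256289e+01] [275.50478407 588.44453952 339.64034664] [[-9.95485604e-01  9.49121535e-02 -3.09613087e-04]
 [ 9.49123835e-02  9.95485275e-01 -8.40199621e-04]
 [ 2.28470114e-04 -8.65792743e-04 -9.99999599e-01]]
clock: 1.1
eef_pos: [416.3, 386.7, 339.0]
ee_rot: [[-0.995, 0.098, -0.0], [0.098, 0.995, -0.0], [0.0, -0.0, -1.0]]
ft_force: [0.5, 0.4, 0.7]
opening: -0.0
grip_force: 0.0
[-53.97009916   7.50882643   7.43177138  86.68577075  -0.97556545
  85.89490946  37.86496959] [416.26952822 386.71769939 339.04807211] [[-9.95220571e-01  9.76517995e-02 -3.76142855e-04]
 [ 9.76519081e-02  9.95220591e-01 -2.81908394e-04]
 [ 3.46816253e-04 -3.17292100e-04 -9.99999890e-01]]
clock: 1.6
eef_pos: [556.2, 186.8, 339.2]
ee_rot: [[-0.995, 0.097, -0.0], [0.097, 0.995, -0.0], [0.0, -0.0, -1.0]]
ft_force: [0.6, 1.5, -1.0]
opening: 0.001
grip_force: 0.0
[-38.39090284   9.75197465  18.11302231  84.61193792  -3.02688486
  86.12883659  64.0877964 ] [556.23180621 186.81389501 339.17131615] [[-9.95236638e-01  9.74883938e-02 -2.15966001e-04]
 [ 9.74884077e-02  9.95236659e-01 -5.51662728e-05]
 [ 2.09559210e-04 -7.59576774e-05 -9.99999975e-01]]
```

```bash
python3 -m pendant '[[[0.03,-0.035,0],[0,0,0],0],[[0.03,-0.035,0],[0,0,0],0],[[0.03,-0.035,0],[0,0,0],0],[[0.03,-0.035,0],[0,0,0],0],[[0.03,-0.035,0],[0,0,0],0]]'
python3 -m pendant '[[[0.03,-0.035,0],[-0.008,-0.087,0],0],[[0.03,-0.035,0],[-0.008,-0.087,0],0],[[0,0,0],[-0.008,-0.087,0],0],[[0,0,0],[-0.008,-0.087,0],0],[[0,0,0],[-0.008,-0.087,0],0]]'
python3 - <<'E'
from h import *
s=env.read_state();print(s['joint_positions'],s['eef_pos'],s['ee_rot'])
i=viewer.capture("side");j=viewer.capture("wrist")
cv2.imwrite("pics/1.png",cv2.resize(np.hstack([i,j]),(800,300),interpolation=cv2.INTER_AREA));cv2.imwrite("pics/side1.png",i)
E
```

```text
clock: 2.1
eef_pos: [706.4, 12.4, 338.9]
ee_rot: [[-0.995, 0.097, -0.001], [0.097, 0.995, 0.0], [0.001, -0.0, -1.0]]
ft_force: [1.0, 0.7, 1.3]
opening: -0.005
grip_force: 0.0
clock: 2.6
eef_pos: [765.5, -56.9, 338.8]
ee_rot: [[-0.9, 0.098, 0.424], [0.089, 0.995, -0.039], [-0.426, 0.002, -0.905]]
ft_force: [0.3, 0.9, 0.2]
opening: 0.001
grip_force: 0.0
[-21.32429254  14.35004564  26.2777586   84.13060354  -6.19849822
  57.80387996  89.32682495] [765.54076366 -56.8625051  338.7750516 ] [[-0.90047847  0.09772133  0.42377949]
 [ 0.08945646  0.99521086 -0.03940662]
 [-0.42560082  0.002425   -0.90490776]]
```

View pics/1.png

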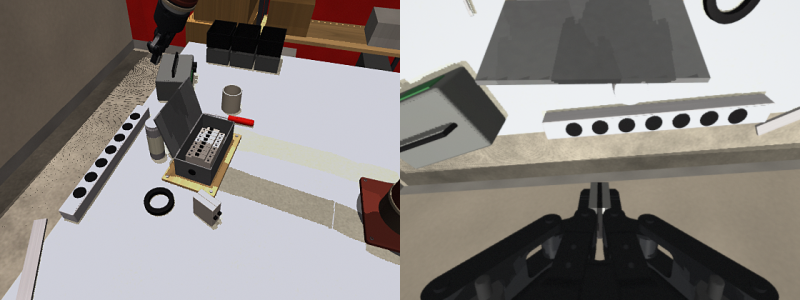

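The wrist view shows the cover's free edge from about (106,116) to (434,115) in full-size pixels, with the shut fingertips (280,255) on its far side. I'll check the edge from this second view.

Run:
```python
from h import *
np.set_printoptions(precision=1,suppress=True)
c=viewer.get_calibration("wrist");s=env.read_state();M=np.array(c['mount']);R=s['ee_rot'];p=s['eef_pos']
o=R@M[:3,3]+p
for uv in[(106,116),(434,115)]:
    d=R@M[:3,:3]@np.array([(uv[0]-c['cx'])/c['fx'],(uv[1]-c['cy'])/c['fy'],1])
    print([o+d*(z-o[2])/d[2] for z in(225,232)])
# where tool points fall in wrist image
for q in([0,0,8],[-11,0,8],[11,0,8]):
    x=np.linalg.inv(M)@np.r_[q,1];print(q,c['fx']*x[0]/x[2]+c['cx'],c['fy']*x[1]/x[2]+c['cy'])
# planar arm fit check: c length
```

```text
[array([ 714.1, -177.2,  225. ]), array([ 711.3, -172.6,  232. ])]
[array([737. ,  57.9, 225. ]), array([733.5,  54.3, 232. ])]
[0, 0, 8] 280.9474004669471 270.0588106794311
[-11, 0, 8] 280.93091149820214 287.45925721088975
[11, 0, 8] 280.9646134607597 251.89431639743532
```

```bash
cat > fk.py <<'E'
import numpy as np
from scipy.optimize import least_squares
from scipy.spatial.transform import Rotation as Ro
D=[([-70.60,19.13,2.285,84.01,-.769,76.96,-3.352],[275.4,588.3,238.4]),
([-68.857,17.567,.030,74.358,-.008,88.126,15.726],[275.5,588.44,339.64]),
([-53.970,7.509,7.432,86.686,-.976,85.895,37.865],[416.27,386.72,339.05]),
([-38.391,9.752,18.113,84.612,-3.027,86.129,64.088],[556.23,186.81,339.17]),
([-21.324,14.350,26.278,84.131,-6.198,57.804,89.327],[765.54,-56.86,338.78])]
def fk(L,q):
    d,a,b,c,e,o,f=L;s=-1
    R=Ro.from_euler('z',s*q[0]+o,degrees=True);p=np.array([0,0,d])
    R=R*Ro.from_euler('y',q[1],degrees=True);p=p+R.apply([e,0,a]);R=R*Ro.from_euler('z',s*q[2],degrees=True)*Ro.from_euler('y',q[3],degrees=True)
    p=p+R.apply([f,0,b]);R=R*Ro.from_euler('z',s*q[4],degrees=True)*Ro.from_euler('y',q[5],degrees=True)
    return p+R.apply([0,0,c]),R.as_matrix()[:,2]
r=least_squares(lambda L:np.concatenate([fk(L,q)[0]-p for q,p in D]),[300,450,480,350,0,0,0])
L=r.x
lo=np.array([-147.57,-21.85,-74.77,14.55,-85.83,4.83]);hi=np.array([147.57,119.76,79.35,137.4,265.84,119.75])
if __name__=="__main__":
    print(L.round(1),r.fun.round(1));print(fk(L,D[4][0])[1])
    for t in(15,25,35,45):
      for P in([515,-38,85],[540,-40,190]):
        z=np.array([np.sin(np.radians(t)),-.095*np.sin(np.radians(t)),-np.cos(np.radians(t))])
        def g(q):
            p,zz=fk(L,q);return np.r_[(p-P)/10,(zz-z)*20]
        for q0 in(D[4][0][:6],[0,40,0,120,0,20]):
            k=least_squares(g,np.clip(q0,lo+1,hi-1),bounds=(lo,hi));print(t,P,round(k.cost,3),k.x.round(0))
E
python3 fk.py
```

```text
[266.  467.9 494.9 366.   14.3  -4.1 -14. ] [ 1.9  1.1  0.2  1.5 -0.8 -0.5 -3.1  4.9  1.2 -4.4  4.9 -0.1 -0.9 -6.4
 -0.8]
[ 0.4199022  -0.06941268 -0.90491106]
15 [515, -38, 85] 0.0 [-34.   2.  35. 127.  -2.  37.]
15 [515, -38, 85] 0.0 [ -8.   1.   8. 127.   0.  37.]
15 [540, -40, 190] 0.0 [-29.  -3.  29. 117.   2.  51.]
15 [540, -40, 190] 0.0 [-13.  -3.  13. 117.   1.  51.]
25 [515, -38, 85] 0.0 [-57.  -6.  57. 135.  13.  24.]
25 [515, -38, 85] 0.0 [-16.  -4.  15. 135.   4.  23.]
25 [540, -40, 190] 0.0 [-35. -11.  32. 126.  11.  39.]
25 [540, -40, 190] 0.0 [-16. -10.  15. 126.   6.  39.]
35 [515, -38, 85] 1.755 [-84. -22.  78. 137.  59.  27.]
35 [515, -38, 85] 1.755 [-84. -22.  78. 137.  59.  27.]
35 [540, -40, 190] 0.0 [-39. -18.  35. 134.  28.  28.]
35 [540, -40, 190] 0.0 [  8. -15.  -8. 134.  -3.  25.]
45 [515, -38, 85] 12.038 [-86. -22.  79. 137.  66.  26.]
45 [515, -38, 85] 12.038 [-86. -22.  79. 137.  66.  26.]
45 [540, -40, 190] 1.679 [-48. -22.  42. 137.  47.  24.]
45 [540, -40, 190] 1.679 [ 46. -22. -42. 137. -40.  22.]
```

```bash
python3 -m pendant '[[[0,0,-0.024],[0,0,0],0],[[0,0,-0.024],[0,0,0],0],[[0,0,-0.024],[0,0,0],0],[[0,0,-0.024],[0,0,0],0],[[0,0,-0.02],[0,0,0],0]]'
python3 -m pendant '[[[-0.006,0.0006,0],[0,0,0],0],[[-0.006,0.0006,0],[0,0,0],0],[[-0.006,0.0006,0],[0,0,0],0],[[-0.006,0.0006,0],[0,0,0],0],[[-0.006,0.0006,0],[0,0,0],0]]'
python3 -m pendant '[[[-0.006,0.0006,0],[0,0,0],0],[[-0.006,0.0006,0],[0,0,0],0],[[-0.006,0.0006,0],[0,0,0],0],[[-0.006,0.0006,0],[0,0,0],0],[[-0.006,0.0006,0],[0,0,0],0]]'
python3 - <<'E'
from h import *
i=viewer.capture("side")
cv2.imwrite("pics/2.png",cv2.resize(i[60:270,170:370],None,fx=2.8,fy=2.8,interpolation=cv2.INTER_CUBIC))
E
```

```text
clock: 3.2
eef_pos: [765.7, -56.1, 221.7]
ee_rot: [[-0.903, 0.097, 0.418], [0.089, 0.995, -0.039], [-0.42, 0.002, -0.907]]
ft_force: [0.0, -0.6, -0.0]
opening: 0.001
grip_force: 0.0
clock: 3.7
eef_pos: [736.4, -53.4, 225.7]
ee_rot: [[-0.9, 0.097, 0.425], [0.089, 0.995, -0.039], [-0.427, 0.003, -0.904]]
ft_force: [4.1, -0.2, 6.7]
opening: 0.0
grip_force: 3.2
clock: 4.2
eef_pos: [705.8, -50.3, 224.9]
ee_rot: [[-0.901, 0.097, 0.424], [0.089, 0.995, -0.038], [-0.425, 0.003, -0.905]]
ft_force: [1.3, -0.2, 2.1]
opening: -0.003
grip_force: 1.3
```

View pics/2.png

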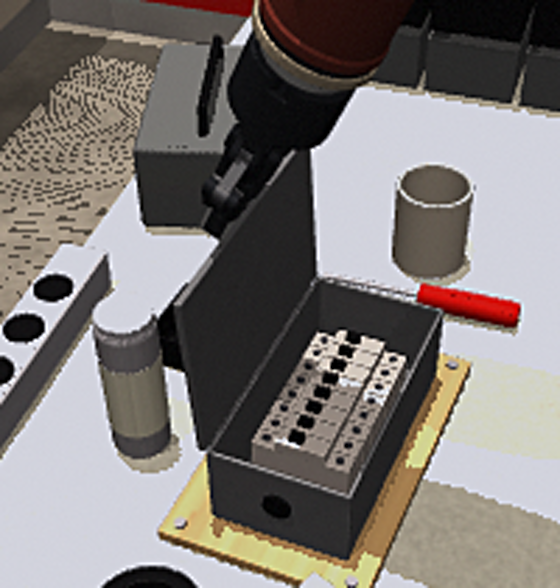

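The side view shows the cover nearly upright, its near top corner at (180,300), with the fingers behind its top edge and clear of the spray can.

```bash
python3 -m pendant '[[[-0.008,0.0008,0],[0,0,0],0],[[-0.007,0.0007,0],[0,0,0],0],[[-0.006,0.0006,0],[0,0,0],0],[[-0.005,0.0005,0],[0,0,0],0],[[-0.005,0.0005,0],[0,0,0],0]]'
python3 - <<'E'
from h import *
i=viewer.capture("side")
cv2.imwrite("pics/3.png",cv2.resize(i[60:270,170:370],None,fx=2.8,fy=2.8,interpolation=cv2.INTER_CUBIC))
E
```

```text
clock: 4.75
eef_pos: [673.7, -47.1, 222.7]
ee_rot: [[-0.902, 0.097, 0.42], [0.089, 0.995, -0.039], [-0.422, 0.002, -0.907]]
ft_force: [0.3, -0.1, 1.0]
opening: -0.0
grip_force: 0.1
```

View pics/3.png

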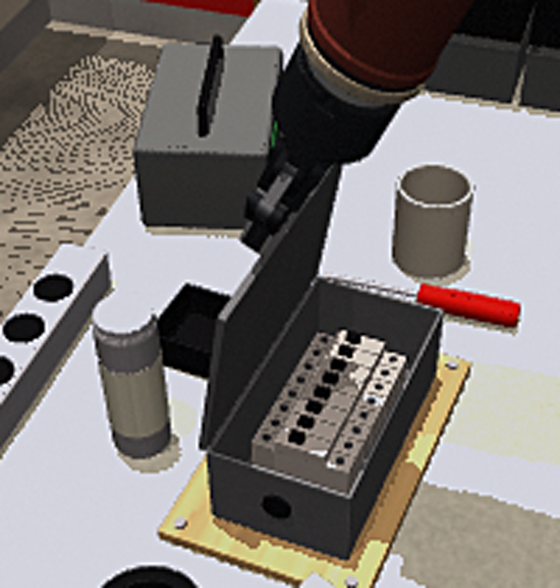

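Its near top corner is now at (215,318), past upright by the look of it; computing the angle.

```bash
cat > ang.py <<'E'
from h import *
import sys
u,v=map(float,sys.argv[1:3]);c=C["side"]
d=c['R'].T@np.array([(u-c['cx'])/c['fx'],(v-c['cy'])/c['fy'],1]);o=-c['R'].T@c['t']
yb=np.array([.096,.995,0]);xb=np.array([.995,-.096,0]);H=np.array([672,-53,92.5])
t=(115-(o-H)@yb)/(d@yb);q=o+d*t-H;print(q,"ang",np.arctan2(q[2],-(q@xb)),"r",np.hypot(q[2],q@xb))
E
python3 ang.py 246.8 173.6; python3 ang.py 234.3 167; python3 ang.py 215.7 167.3
```

```text
[ -7.48715271 116.300268   143.40165568] ang 1.44171109281404 r 144.6047580471425
[ 18.01869288 113.8394025  150.92463676] ang 1.617143987123754 r 151.08688300788734
[ 59.53321096 109.83398166 136.01015201] ang 1.9145792527569845 r 144.4632200046858
```

```bash
python3 -m pendant '[[[0.004,0,0.045],[0,0,0],0],[[-0.045,0.0045,0.003],[0,0,0],0],[[-0.045,0.0045,0],[0,0,0],0],[[-0.028,0.003,-0.03],[0,0,0],0],[[0,0,-0.045],[0,0,0],0]]'
python3 - <<'E'
from h import *
i=viewer.capture("side")
cv2.imwrite("pics/4.png",cv2.resize(i[60:270,170:370],None,fx=2.8,fy=2.8,interpolation=cv2.INTER_CUBIC))
E
```

```text
clock: 5.3
eef_pos: [559.6, -34.3, 198.4]
ee_rot: [[-0.899, 0.096, 0.426], [0.089, 0.995, -0.036], [-0.428, 0.006, -0.904]]
ft_force: [1.1, 0.1, -1.1]
opening: 0.001
grip_force: 0.0
```

View pics/4.png

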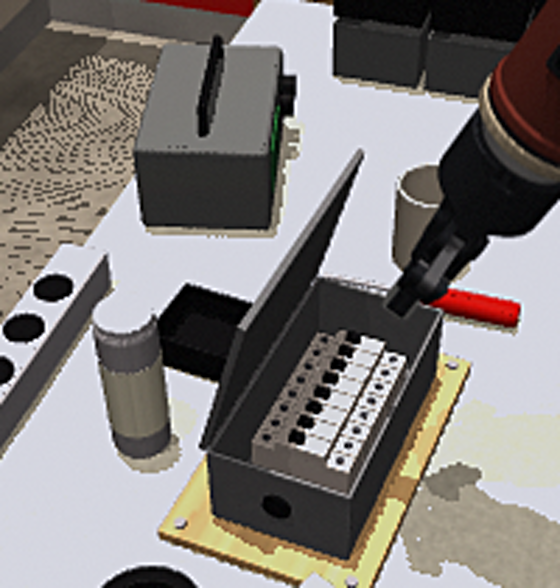

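The fingers are now in front of the cover, which is still steep (corner at (243,328)); I go to the catch height.

```bash
python3 -m pendant '[[[0.006,0,-0.028],[0,0,0],0],[[0.002,0,0],[0,0,0],0],[[0,0,0],[0,0,0],0],[[0,0,0],[0,0,0],0],[[0,0,0],[0,0,0],0]]'
python3 -m pendant '[[[0,0,0],[0,0,0],0],[[0,0,0],[0,0,0],0],[[0,0,0],[0,0,0],0],[[0,0,0],[0,0,0],0],[[0,0,0],[0,0,0],0]]'
python3 -m pendant '[[[0,0,0],[0,0,0],0],[[0,0,0],[0,0,0],0],[[0,0,0],[0,0,0],0],[[0,0,0],[0,0,0],0],[[0,0,0],[0,0,0],0]]'
python3 - <<'E'
from h import *
i=viewer.capture("side")
cv2.imwrite("pics/5.png",cv2.resize(i[60:270,170:370],None,fx=2.8,fy=2.8,interpolation=cv2.INTER_CUBIC))
E
```

```text
clock: 5.85
eef_pos: [569.3, -35.2, 169.8]
ee_rot: [[-0.901, 0.097, 0.423], [0.089, 0.995, -0.039], [-0.425, 0.003, -0.905]]
ft_force: [-0.2, -0.4, 0.4]
opening: -0.006
grip_force: 0.0
clock: 6.35
eef_pos: [568.5, -35.3, 168.3]
ee_rot: [[-0.902, 0.097, 0.421], [0.089, 0.995, -0.039], [-0.423, 0.003, -0.906]]
ft_force: [0.4, -0.1, -0.7]
opening: -0.0
grip_force: 0.0
clock: 6.85
eef_pos: [568.4, -35.3, 168.1]
ee_rot: [[-0.902, 0.097, 0.421], [0.089, 0.995, -0.039], [-0.423, 0.002, -0.906]]
ft_force: [-1.1, 0.5, -0.9]
opening: 0.0
grip_force: 0.7
```

View pics/5.png

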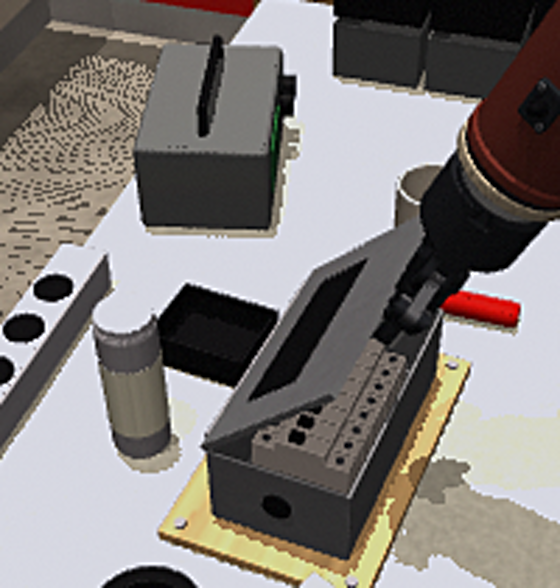

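The cover now rests on the fingers part way down (near corner at (333,396)). I check the angle and hold a little longer.

```bash
python3 ang.py 288.9 201.4; python3 -m pendant '[[[0,0,0],[0,0,0],0],[[0,0,0],[0,0,0],0],[[0,0,0],[0,0,0],0],[[0,0,0],[0,0,0],0],[[0,0,0],[0,0,0],0]]'
```

```text
[-93.02986202 124.55363493 103.56976723] ang 0.7808228337896634 r 147.14454202909178
clock: 7.4
eef_pos: [568.6, -35.2, 168.3]
ee_rot: [[-0.902, 0.097, 0.421], [0.089, 0.995, -0.039], [-0.423, 0.003, -0.906]]
ft_force: [-0.4, -1.1, -2.5]
opening: -0.001
grip_force: 0.7
```

```bash
python3 -m pendant '[[[-0.0034,0.0003,-0.0038],[0,0.005,0],0],[[-0.0034,0.0003,-0.0038],[0,0.005,0],0],[[-0.0034,0.0003,-0.0038],[0,0.005,0],0],[[-0.0034,0.0003,-0.0038],[0,0.005,0],0],[[-0.0034,0.0003,-0.0038],[0,0.005,0],0]]'
python3 -m pendant '[[[-0.0024,0.0002,-0.0034],[0,0.005,0],0],[[-0.0024,0.0002,-0.0034],[0,0.005,0],0],[[-0.0024,0.0002,-0.0034],[0,0.005,0],0],[[-0.0024,0.0002,-0.0034],[0,0.005,0],0],[[-0.0024,0.0002,-0.0034],[0,0.005,0],0]]'
python3 -c "
from plant import env
print(env.read_state()['joint_positions'].round(1))"
```

```text
clock: 7.9
eef_pos: [551.2, -33.7, 148.9]
ee_rot: [[-0.912, 0.097, 0.398], [0.089, 0.995, -0.039], [-0.4, 0.0, -0.917]]
ft_force: [-1.4, -0.4, -0.1]
opening: 0.002
grip_force: 0.4
clock: 8.4
eef_pos: [539.4, -32.7, 132.0]
ee_rot: [[-0.922, 0.097, 0.375], [0.089, 0.995, -0.039], [-0.377, -0.002, -0.926]]
ft_force: [-1.0, -0.4, -1.1]
opening: -0.001
grip_force: 0.5
[-27.9  -3.7  23.8 126.1   8.8  35.7  74.5]
```

```bash
python3 -m pendant '[[[-0.0017,0.0002,-0.0036],[0,0,0],0],[[-0.0017,0.0002,-0.0036],[0,0,0],0],[[-0.0017,0.0002,-0.0036],[0,0,0],0],[[-0.0017,0.0002,-0.0036],[0,0,0],0],[[-0.0017,0.0002,-0.0036],[0,0,0],0]]'
python3 -m pendant '[[[-0.0012,0.0001,-0.0024],[0,0,0],0],[[-0.0012,0.0001,-0.0024],[0,0,0],0],[[-0.0012,0.0001,-0.0024],[0,0,0],0],[[-0.0012,0.0001,-0.0024],[0,0,0],0],[[-0.0012,0.0001,-0.0024],[0,0,0],0]]'
python3 - <<'E'
from h import *
print(env.read_state()['joint_positions'].round(1))
i=viewer.capture("side")
cv2.imwrite("pics/6.png",cv2.resize(i[120:270,230:370],None,fx=4,fy=4,interpolation=cv2.INTER_CUBIC))
E
```

```text
clock: 8.9
eef_pos: [530.9, -31.7, 114.0]
ee_rot: [[-0.922, 0.097, 0.375], [0.089, 0.995, -0.039], [-0.377, -0.002, -0.926]]
ft_force: [-0.3, 0.0, -0.9]
opening: 0.002
grip_force: 0.6
clock: 9.4
eef_pos: [525.0, -31.2, 102.1]
ee_rot: [[-0.922, 0.097, 0.376], [0.089, 0.995, -0.039], [-0.378, -0.002, -0.926]]
ft_force: [-1.4, -0.6, -1.5]
opening: 0.0
grip_force: 0.7
[-27.8  -2.8  23.7 129.5   9.3  31.5  73.5]
```

View pics/6.png

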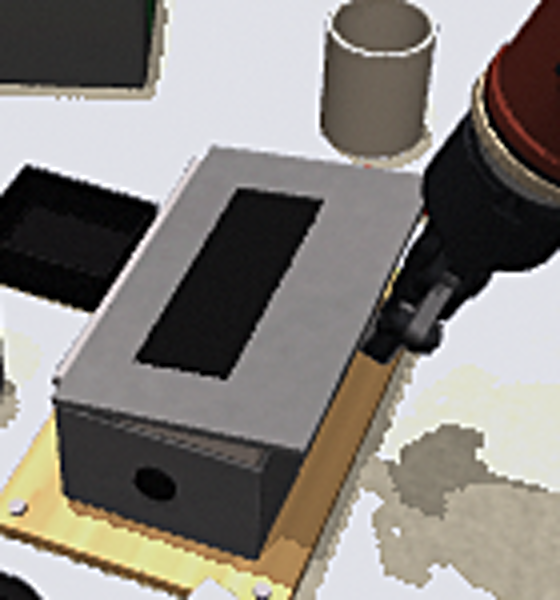

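The cover is nearly down on the fingers (near corner at (303,448)).

```bash
python3 ang.py 305.8 231.8; python3 -m pendant '[[[-0.0004,0,-0.002],[0,0,0],0],[[-0.0004,0,-0.002],[0,0,0],0],[[-0.0004,0,-0.002],[0,0,0],0],[[-0.0004,0,-0.002],[0,0,0],0],[[-0.0004,0,-0.002],[0,0,0],0]]'
```

```text
[-130.94695216  128.21196724   32.07356932] ang 0.22123729437482595 r 146.16304370577194
clock: 9.95
eef_pos: [523.2, -31.2, 92.2]
ee_rot: [[-0.922, 0.097, 0.376], [0.089, 0.995, -0.039], [-0.378, -0.002, -0.926]]
ft_force: [-0.7, 0.5, -1.9]
opening: -0.003
grip_force: 0.8
```

```bash
for k in 1; do python3 -m pendant '[[[-0.0004,0,-0.002],[0,0,0],0],[[-0.0003,0,-0.002],[0,0,0],0],[[-0.0003,0,-0.002],[0,0,0],0],[[-0.0003,0,-0.002],[0,0,0],0],[[-0.0003,0,-0.002],[0,0,0],0]]'; done
python3 -m pendant '[[[0,0,-0.001],[0,0,0],0],[[0,0,-0.001],[0,0,0],0],[[0,0,-0.001],[0,0,0],0],[[0,0,-0.001],[0,0,0],0],[[0,0,-0.001],[0,0,0],0]]'
python3 - <<'E'
from h import *
print(env.read_state()['joint_positions'].round(1))
i=viewer.capture("side")
cv2.imwrite("pics/7.png",cv2.resize(i[120:270,230:370],None,fx=4,fy=4,interpolation=cv2.INTER_CUBIC))
E
```

```text
clock: 10.45
eef_pos: [522.0, -31.2, 82.6]
ee_rot: [[-0.921, 0.097, 0.377], [0.089, 0.995, -0.039], [-0.379, -0.002, -0.926]]
ft_force: [0.6, 0.7, 0.4]
opening: -0.001
grip_force: 0.0
clock: 10.95
eef_pos: [521.5, -31.2, 77.3]
ee_rot: [[-0.922, 0.097, 0.376], [0.089, 0.995, -0.039], [-0.378, -0.002, -0.926]]
ft_force: [0.2, 0.4, 1.0]
opening: -0.003
grip_force: 0.0
[-27.8  -0.5  24.  131.2   8.3  27.7  74.1]
```

View pics/7.png

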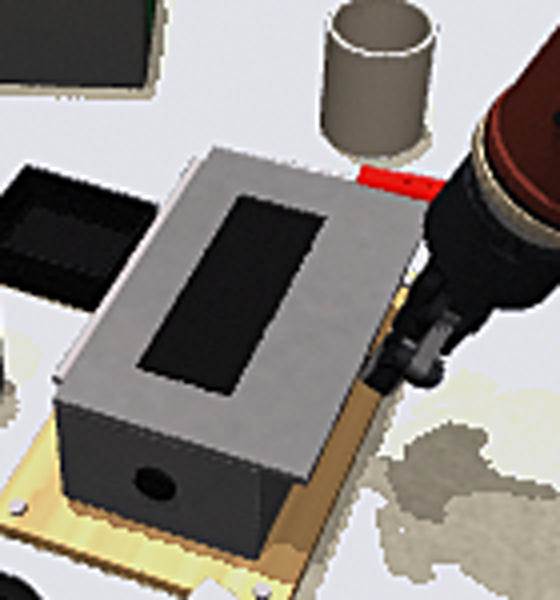

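The cover lies flat on the rim, its near corner at (305,478), and the fingers carry no load. I draw back.

```bash
python3 -m pendant '[[[-0.005,0,0],[0,0,0],0],[[-0.005,0,0],[0,0,0],0],[[-0.005,0,0],[0,0,0],0],[[-0.005,0,0],[0,0,0],0],[[-0.005,0,0],[0,0,0],0]]'
python3 -m pendant '[[[0,0,0],[0,0,0],0],[[0,0,0],[0,0,0],0],[[0,0,0],[0,0,0],0],[[0,0,0],[0,0,0],0],[[0,0,0],[0,0,0],0]]'
python3 - <<'E'
from h import *
i=viewer.capture("side");a=cv2.imread("pics/7.png");b=cv2.resize(i[120:270,230:370],None,fx=4,fy=4,interpolation=cv2.INTER_CUBIC)
print("change in cover region",cv2.absdiff(a,b)[150:480,70:300].mean())
print(env.close_job())
E
```

```text
clock: 11.5
eef_pos: [496.0, -31.2, 77.4]
ee_rot: [[-0.922, 0.097, 0.376], [0.089, 0.995, -0.039], [-0.378, -0.002, -0.926]]
ft_force: [0.2, -0.6, 0.4]
opening: 0.002
grip_force: 0.0
clock: 12.0
eef_pos: [496.6, -31.3, 77.3]
ee_rot: [[-0.922, 0.097, 0.375], [0.089, 0.995, -0.039], [-0.377, -0.002, -0.926]]
ft_force: [0.7, -0.2, 0.9]
opening: 0.0
grip_force: 0.0
change in cover region 1.2750461133069828
the job is handed in; nothing more can be done
None
```

I tipped the cover past upright, caught it on the fingers at about 0.78 rad and lowered it shut. The last camera check showed it flat on the rim and nothing touching the fingers; I handed the job in at 12 s, and no verdict was returned.

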